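# Slide the loaded soldering block home into the hearth

## Task

Get the flat soldering block, with the small silver bowl standing on it, to its place at the hearth: move the file that lies in the way into the tool tray, lying flat, and slide the block along the bench, between the things standing about, until it sits squarely home between the hearth's two rails and up against its back wall. Push the block gently, it is brittle and cracks at 20 N, never lift it, do not touch the bowl, which must stay standing near the middle of the block, and leave the jar, tin, steel cube and anvil where they are.

Things in the scene. Friction and masses are not known exactly. Their poses are not given: they have to be found in the camera images.
- block: Soldering block: flat pale ceramic brick, 100 mm along its x, 120 mm along its y, 24 mm thick, 0.3-0.55 kg, loose, too wide to grip. Origin: centre of underside. Starts left or right of the robot, on the side away from the tray; its x points away from the robot, turned up to 0.35 rad. Slides at a steady 2-5 N, more when started abruptly. Brittle: a push over 20 N cracks it.
- bowl: Small silver cup-shaped bowl, no handle, 54 mm across the rim, 40 mm high, 0.09 kg, standing loose on top of the block within 8 mm of its middle, rim 64 mm above the bench. Origin: centre of underside; z up. It rides on the block by friction only.
- hearth: Fixed bay, open to the robot (-x), floor = bench. Brick back wall 200 wide, 40 high, inner face at x=+50 mm. Two steel side rails 12 mm high, 12 wide, x=-10 to +50, inner faces at y=+70 and -70 mm. Origin: on the bench under the block's origin when the block is home (far face on the wall, midway between rails; 40 mm stick out in front). Axes as the block's when home. Yaw up to 0.12 rad.
- file: Hand file lying flat in the bay's mouth, sticking out towards the robot, 190 mm long, 0.12 kg. x=-95 to 0 mm: wooden handle 24 wide, 22 high; x=0 to +95 mm: steel blade 20 wide, 6 thick. Origin: mid length, on the underside; it balances near there. Can be gripped across the handle, e.g. at x=-18 mm.
- tray: Fixed open wooden tool tray, empty, 230 mm along its x, 110 mm along its y, 30 mm high, walls and floor 5 mm thick. Origin: centre of underside. Its x points away from the robot, turned up to 0.15 rad. It stands on the other side of the bench from the block.
- jar: Bystander: closed glass jar, 68 mm across, 100 mm high, 0.45 kg, loose. Origin: centre of underside. Jar, tin, cube and anvil stand in any order at four places: on each side of the hearth, one beside it and one nearer the robot; between those two is a gap (155 mm or more) for the block to pass.
- tin: Bystander: closed plain steel can, 70 mm across, 85 mm high, loose. Origin: centre of underside. Jar, tin, cube and anvil stand in any order at four places: on each side of the hearth, one beside it and one nearer the robot; between those two is a gap (155 mm or more) for the block to pass.
- cube: Bystander: steel doming cube, 56 mm on each side, with round dimples, loose. Origin: centre of underside. Jar, tin, cube and anvil stand in any order at four places: on each side of the hearth, one beside it and one nearer the robot; between those two is a gap (155 mm or more) for the block to pass.
- anvil: Bystander: small steel anvil on a round wooden stump, 68 mm across at the foot, about 81 mm high in all, loose. Origin: centre of underside. Jar, tin, cube and anvil stand in any order at four places: on each side of the hearth, one beside it and one nearer the robot; between those two is a gap (155 mm or more) for the block to pass.
Things that resemble listed ones, but are neither listed nor needed, are in the scene too. What is shaped like the file but green is not meant. What is shaped like the bowl but blue is not meant.

How it is judged:
By the outcome, as a careful person would: the job done as asked, in the order asked, and still so for the second after the job is handed in, with the robot touching nothing.
It also fails if it takes over 72 s, if anything falls off the work surface, if the arm or the gripper's body presses on something with over 40 N, if the wrist force passes 120 N, or if a joint passes its speed limit or range.

## Robot

A 6-joint arm with a two-finger parallel gripper is mounted at the origin on the work surface. World frame = base frame: x ahead of the robot, y to its left, z up, the work surface at z = 0. Lengths are in m, angles in rad, forces in N, time in s.
With the tool pointing down it reaches from about 0.3 to 0.85 m from the base axis. Payload 4.2 kg.
Tool frame: the origin (TCP) lies midway between the tips of the shut fingers; the grasp point (between the pads) lies manip.grip_point_offset behind it (manip.grip_point_offset is the distance from the TCP to the grasp point, in m); y points along the fingers, x is the direction in which the jaws open and shut, and the axes are right-handed (so a half turn about y gives the same grasp; the last joint's range is limited). The gripper opens to 91 mm and grips with 3 to 60 N. Pads are 32 mm wide; open, the fingers measure 118 mm over their backs; the gripper's body (76 mm by 178 mm) begins 60 mm behind the grasp point.
Start: joints at [1.105, 0.32, 1.565, -0, 1.257, -0.02], TCP at [0.248, 0.519, 0.214] pointing down, gripper open.
Joint ranges: [-3.11, 3.11], [-0.84, 2.01], [0.21, 2.61], [-1.34, 4.49], [0.05, 2.63], [-2.56, 2.56]. Speed limits (rad/s): [2.57, 2.57, 3.14, 3.14, 3.14, 3.14].

## Interface

Orientations are given as a rotation vector (axis times angle).
In Python, from station import manip, claw, kinematics, state, grab_frame, calibration, workorder gives the robot as it stands. Calls block until the motion is done:
- manip.move_ptp(position, orientation): joint-space move of the TCP to a pose.
- manip.move_straight(position, v=0.15, rotation=None, guard=None): straight line of the TCP; rotation=None keeps the orientation; v is the mean speed in m/s. With guard (N) it stops when the force on the tool has changed by that much, and returns True; else False.
- manip.goto_joints(angles): joint-space move.
- claw.release() and claw.clamp(grip_force=None): open the fingers fully, or close them until they stop; grip_force is the grip in N (None keeps the last).
- manip.hold(seconds).
- kinematics.solve_ik(position, orientation): joint angles nearest the present ones, or None.
- state(): the state.
- grab_frame(name): name is "scene" or "top" or "wrist"; returns the picture (384x512x3 uint8, red, green, blue); there is no depth.
- calibration(name): a dict with "K" (3x3 intrinsics, pixels), "rvec" (rotation vector, rad) and "tvec" (3), from world to camera coordinates, as OpenCV has them. Camera axes: x right, y down, z forward; pixel columns grow to the right and rows downward; lengths in m; the calibration is good to about 2 mm. A picture is of the moment at which its call begins: read the wrist's pose just before it. calibration takes no time and is no camera call; for the wrist camera it gives the pose at the moment of the call.
A pose or a line that the arm cannot do raises manip.MotionError and nothing moves.
- workorder.hand_in(): hands the job in, once; it reports no verdict.
The state is a dict: "clock": time; "joint_pos": joint angles; "joint_vel": joint speeds; "effort": joint torques, N m; "tool_pos": TCP position; "tool_rot": TCP orientation; "ft_force": force on the tool from outside, world axes, zero at the start; "torque": the same for the moment, N m; "finger_gap": opening from 0.0 (shut) to 1.0 (fully open).
Only numpy, scipy, OpenCV 4.12 (cv2) and the standard library are available. Lean on these libraries where they do the work, as an engineer would, in place of code of your own. Each camera call takes 0.05 s, during which the arm holds its last target. There are 200 camera calls.

## Working session

There is one attempt and no reset: what is moved stays moved. The work goes in short steps, each a Python script; the robot and the scene stay as the last script left them, time stands still between calls to the robot, and variables do not carry over. Pictures are saved under pics/ and viewed, about 8 in all and at most 12, crops included, and the job is handed in when it is done.

```bash
ls; mkdir -p pics
python3 - <<'E'
from station import *
import cv2,numpy as np
for n in ("top","scene"):
    im=grab_frame(n); c=calibration(n); print(n,c["K"].tolist(),np.array(c["rvec"]).tolist(),np.array(c["tvec"]).tolist())
    cv2.imwrite(f"pics/{n}0.png",cv2.resize(im[:,:,::-1],(800,600),interpolation=cv2.INTER_CUBIC))
s=state();print(s["clock"],s["tool_pos"],s["tool_rot"],s["ft_force"],s["finger_gap"],manip.grip_point_offset)
E
```

```text
pics
top [[449.9858164426802, 0.0, 266.0843974938868], [0.0, 449.9858164426802, 186.68473003652625], [0.0, 0.0, 1.0]] [2.1859400035360035, -2.1261005081198987, 0.16995894129217645] [-0.052032401777154916, 0.44284643761877096, 1.1211527563353758]
scene [[466.88653162376653, 0.0, 258.9344284797545], [0.0, 466.88653162376653, 185.22711488313618], [0.0, 0.0, 1.0]] [1.275924546850702, 2.1118236148849365, -1.0520881319672761] [0.21322395112262138, -0.18582131884209194, 1.5740849203834772]
0.1 [0.24774325 0.51838552 0.21318097] [-1.38863495 -0.8738111   0.87610773] [-0.35705119  0.07326473 -1.27381236] 1.0009388281552718 0.0188
```

View pics/top0.png

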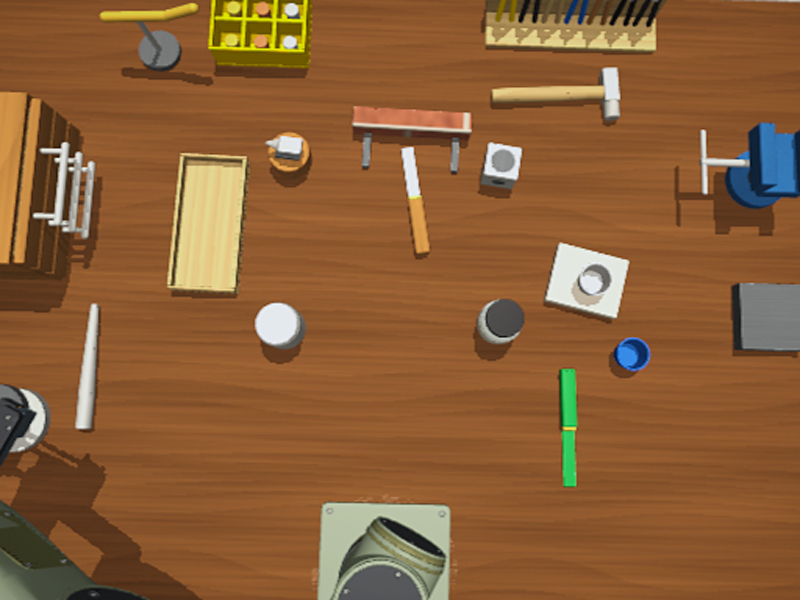

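View pics/scene0.png

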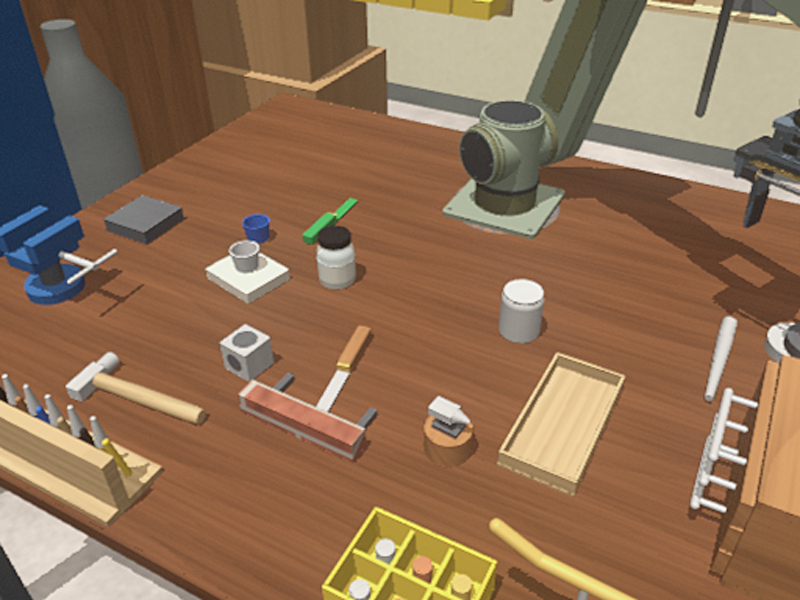

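The top view shows the block with the silver bowl at about (588,281) px, on the right. The file lies in the hearth mouth from (407,148) to (421,253), and the tray is at about (207,224). The jar (502,320) and cube (502,165) bound the right-hand gap, and the tin and anvil are on the left. The scene view agrees. The green file and blue cup are decoys.

```bash
cat > h.py <<'E'
import cv2,numpy as np
from station import *
from scipy.spatial.transform import Rotation as R
def cam(n):
    c=calibration(n); return np.array(c["K"]),cv2.Rodrigues(np.array(c["rvec"],float))[0],np.array(c["tvec"],float)
def ray(c,p,s=1.5625):
    K,Rm,t=c; d=Rm.T@np.linalg.inv(K)@np.array([(p[0]+.5)/s-.5,(p[1]+.5)/s-.5,1]); return -Rm.T@t,d
def atz(c,p,z,s=1.5625):
    o,d=ray(c,p,s); return o+d*(z-o[2])/d[2]
def tri(c1,p1,c2,p2,s1=1.5625,s2=1.5625):
    (o1,d1),(o2,d2)=ray(c1,p1,s1),ray(c2,p2,s2)
    a=np.linalg.lstsq(np.c_[d1,-d2],o2-o1,rcond=None)[0]
    return (o1+d1*a[0]+o2+d2*a[1])/2
def proj(c,P,s=1.5625):
    K,Rm,t=c; q=K@(Rm@np.array(P,float)+t); return ((q[:2]/q[2])+.5)*s-.5
E
python3 - <<'E'
from h import *
np.set_printoptions(precision=4,suppress=True)
T,S=cam("top"),cam("scene")
print("tri")
for n,a,b in [("fbound",(414,197),(343,370)),("fend",(421,253),(363,329)),("ftip",(407,148),(323,411)),
 ("trNR",(236,293),(560,355)),("trNL",(168,289),(624,375)),("trFR",(247,157),(500,462)),("trFL",(181,155),(575,490)),
 ("blFL",(560,243),(248,290)),("blFR",(629,261),(207,271)),("blNL",(545,301),(288,270)),("jar",(505,318),(335,237)),("tin",(279,325),(522,292))]:
    print(n,tri(T,a,S,b))
print("atz")
for n,a,z in [("fbound",(414,197),.012),("fend",(421,253),.018),("ftip",(407,148),.006)]+[("tray",p,.03) for p in((236,293),(168,289),(247,157),(181,155))]+\
 [("block",p,.024) for p in((560,243),(629,261),(615,319),(545,301))]+[("jar",(505,318),.1),("tin",(279,325),.085),("cubetop",(503,160),.056),("anv",(289,147),.08),("wallTL",(354,107),.04),("wallTR",(471,114),.04),("wallinL",(353,127),.04),("wallinR",(470,133),.04),
 ("railRnearTop",(458,172),.012),("railRnearTopL",(451,172),.012),("railLnearL",(362,167),.012),("railLnearR",(370,167),.012),("bowlrim",(594,279),.064),("cubeL",(484,180),.056),("cubeR",(515,188),.056)]: print(n,atz(T,a,z)[:2])
E
```

```text
tri
fbound [ 0.6102 -0.0309  0.0078]
fend [ 0.5137 -0.0477  0.013 ]
ftip [ 0.6969 -0.0148  0.0043]
trNR [0.4338 0.2614 0.0198]
trNL [0.4377 0.3672 0.0266]
trFR [0.6701 0.2572 0.0117]
trFL [0.6696 0.3653 0.0157]
blFL [ 0.5325 -0.2751  0.0288]
blFR [ 0.5073 -0.3933  0.0153]
blNL [ 0.4372 -0.2548  0.0176]
jar [ 0.3975 -0.1751  0.0919]
tin [0.3788 0.1745 0.0781]
atz
fbound [ 0.6098 -0.0322]
fend [ 0.5121 -0.0465]
ftip [ 0.6982 -0.0179]
tray [0.4341 0.2543]
tray [0.4375 0.3651]
tray [0.665  0.2502]
tray [0.6649 0.3606]
block [ 0.5349 -0.2785]
block [ 0.5078 -0.3941]
block [ 0.4097 -0.3693]
block [ 0.4363 -0.2534]
jar [ 0.398  -0.1765]
tin [0.3788 0.1716]
cubetop [ 0.665  -0.1772]
anv [0.6672 0.1719]
wallTL [0.755  0.0734]
wallTR [ 0.7494 -0.1245]
wallinL [0.7197 0.0737]
wallinR [ 0.7158 -0.1233]
railRnearTop [ 0.6562 -0.1063]
railRnearTopL [ 0.6558 -0.0943]
railLnearL [0.6597 0.058 ]
railLnearR [0.6602 0.0443]
bowlrim [ 0.4689 -0.3242]
cubeL [ 0.6298 -0.1462]
cubeR [ 0.6179 -0.1974]
```

```bash
cat >> h.py <<'E'
def rot(a):  # tool down, jaws along angle a (mod pi); choose reachable with smallest |q6|
    x=np.array([np.cos(a),np.sin(a),0]);y=np.array([0,0,-1.])
    return R.from_matrix(np.c_[x,y,np.cross(x,y)]).as_rotvec()
def best(p,a):
    o=[]
    for k in (0,np.pi):
        r=rot(a+k); q=kinematics.solve_ik(p,r)
        if q is not None: o.append((abs(q[5]),k,r,q))
    return min(o,key=lambda t:t[0])[2]
def snap(n,f,box=None,out=(800,600)):
    c=cam(n); im=grab_frame(n)[:,:,::-1]
    if box: im=im[box[1]:box[3],box[0]:box[2]]
    cv2.imwrite("pics/"+f,cv2.resize(im,out,interpolation=cv2.INTER_CUBIC)); np.savez("pics/"+f+".npz",K=c[0],R=c[1],t=c[2]); return c
def load(f): d=np.load("pics/"+f+".npz"); return d["K"],d["R"],d["t"]
def info():
    s=state(); print("t %.1f"%s["clock"],"pos",np.round(s["tool_pos"],4),"F",np.round(s["ft_force"],1),"gap %.2f"%s["finger_gap"],"q",np.round(s["joint_pos"],2))
E
python3 - <<'E'
from h import *
p=[.56,-.033,.24]; manip.move_ptp(p,best(p,.153+np.pi/2)); info()
snap("wrist","w1.png"); print(cam("wrist"))
E
```

```text
t 2.4 pos [ 0.56   -0.0322  0.24  ] F [ 0.2 -0.5 -0.1] gap 1.00 q [-0.08  0.28  1.55  0.    1.31  1.34]
(array([[312.23631852,   0.        , 258.92307609],
       [  0.        , 312.23631852, 190.67746543],
       [  0.        ,   0.        ,   1.        ]]), array([[ 0.15340806, -0.98816224, -0.00116371],
       [-0.95850596, -0.14909019,  0.24297827],
       [-0.24027545, -0.0361594 , -0.97003103]]), array([-0.11771935,  0.49922313,  0.54857737]))
```

View pics/w1.png

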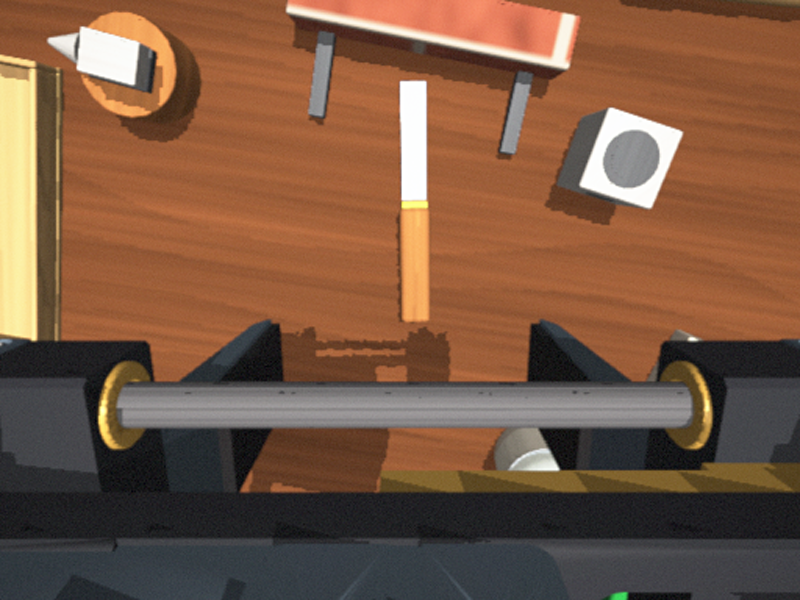

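The file appears at x≈414 px, with its tip at row 82, handle boundary at 205 and handle end at 320. The rails' near ends are at about (317,117) and (508,152), and the wall foot runs from (290,20) to (565,70). Cube top corners are (611,108), (682,131), (651,208) and (582,189).

Run:
```python
from h import *
np.set_printoptions(precision=4,suppress=True)
c=load("w1.png");T=cam("top")
for n,p,z in [("ftip",(413,82),.006),("fbound",(414,205),.014),("fend",(415,320),.02),("LinN",(325,117),.012),("LinF",(334,36),.012),("LoutN",(310,115),.012),
 ("RinN",(501,152),.012),("RinF",(520,76),.012),("RoutN",(515,153),.012),("RoutF",(531,75),.012),("footL",(335,34),0.012),("footR",(532,74),0.012),("topL",(288,14),.04),("topR",(570,70),.04),
 ("c1",(611,108),.056),("c2",(682,131),.056),("c3",(651,208),.056),("c4",(582,189),.056)]: print(n,atz(c,p,z))
for n,a,b in [("fbound",(414,197),(414,205)),("fend",(421,253),(415,320)),("ftip",(407,148),(413,82)),("RN",(455,172),(508,152)),("LN",(366,167),(317,117)),("trayFR",(247,157),(60,72))]: print("tri",n,tri(T,a,c,b))
```

```text
ftip [ 0.6986 -0.0171  0.006 ]
fbound [ 0.6072 -0.0323  0.014 ]
fend [ 0.5144 -0.0479  0.02  ]
LinN [0.6625 0.046  0.012 ]
LinF [0.7199 0.0458 0.012 ]
LoutN [0.6621 0.0576 0.012 ]
RinN [ 0.6579 -0.0933  0.012 ]
RinF [ 0.7141 -0.0964  0.012 ]
RoutN [ 0.6588 -0.1043  0.012 ]
RoutF [ 0.7161 -0.1045  0.012 ]
footL [0.7214 0.0453 0.012 ]
footR [ 0.7169 -0.1051  0.012 ]
topL [0.7222 0.0738 0.04  ]
topR [ 0.7173 -0.125   0.04  ]
c1 [ 0.6944 -0.1538  0.056 ]
c2 [ 0.6874 -0.206   0.056 ]
c3 [ 0.6334 -0.1992  0.056 ]
c4 [ 0.6387 -0.1472  0.056 ]
tri fbound [ 0.6075 -0.0322  0.0201]
tri fend [ 0.5128 -0.0474  0.0149]
tri ftip [ 0.699  -0.0175  0.0037]
tri RN [ 0.6599 -0.1016 -0.0008]
tri LN [0.6615 0.052  0.0085]
tri trayFR [0.6678 0.2527 0.009 ]
```

Run:
```python
from h import *
a=.1657+np.pi/2; g=np.array([.5888,-.0355])
r=best([*g,.1],a); manip.move_ptp([*g,.06],r)
print(manip.move_straight([*g,.009],v=.06,guard=8)); info()
claw.clamp(grip_force=30); info()
manip.move_straight([*g,.15],v=.2); info()
ty=-.018; d=np.array([np.cos(ty),np.sin(ty)]); t=np.array([.5504,.3076])-.018*d
# same file direction (no half turn): continue from current tool rotation
r0=R.from_rotvec(state()["tool_rot"]); r2=(R.from_rotvec([0,0,ty-.1657])*r0).as_rotvec()
manip.move_ptp([*t,.12],r2); info()
snap("wrist","w2.png")
```

```text
False
t 4.2 pos [ 0.5892 -0.0355  0.0093] F [ 0.4 -0.2 -0.5] gap 1.00 q [-0.08  0.54  1.79  0.    0.82  1.33]
t 5.2 pos [ 0.5888 -0.0355  0.009 ] F [ 0.3  0.1 -0.9] gap 0.26 q [-0.08  0.54  1.79  0.    0.82  1.33]
t 6.1 pos [ 0.5878 -0.0354  0.1487] F [ 0.1  0.7 -1.4] gap 0.26 q [-0.08  0.39  1.63 -0.    1.13  1.33]
t 7.4 pos [0.5328 0.307  0.1197] F [-0.2 -0.4 -0.8] gap 0.26 q [0.5  0.45 1.6  0.   1.09 2.09]
```

View pics/w2.png

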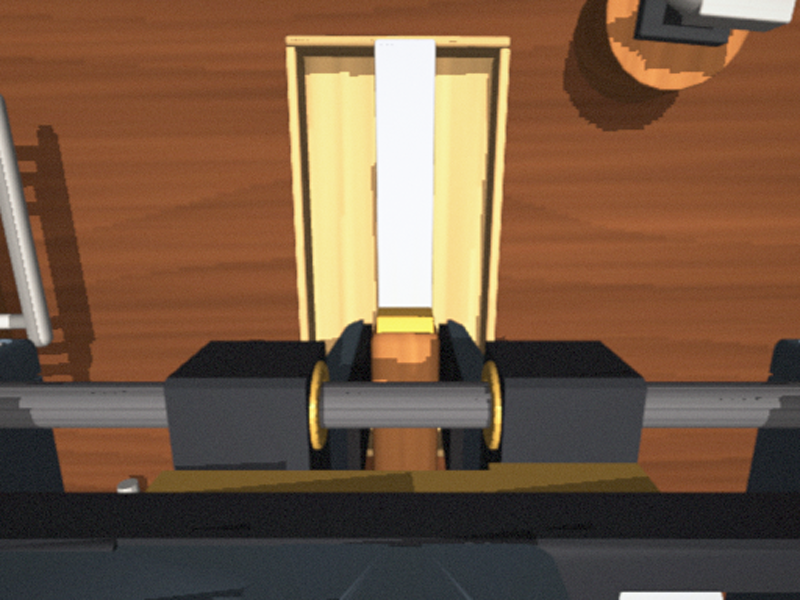

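The file is held straight, centred between the tray walls (tray x 290–508 px, blade at 405). I'll lower it to just above the rim, release it, and go to look at the block.

Run:
```python
from h import *
p=state()["tool_pos"]
print(manip.move_straight([p[0],p[1],.034],v=.08,guard=8)); info()
manip.hold(.2); claw.release(); manip.move_straight([p[0],p[1],.2],v=.25); info()
snap("wrist","w3t.png")
q=[.40,-.31,.28]; manip.move_ptp(q,best(q,-.235+np.pi/2)); info()
snap("wrist","w3.png")
a=cv2.resize(cv2.imread("pics/w3t.png"),(400,300)); b=cv2.imread("pics/w3.png")[:420]
o=np.zeros((600,800,3),np.uint8); o[:420]=b; o[420:600,:400]=a[:180]; cv2.imwrite("pics/w3c.png",o)
```

```text
False
t 8.7 pos [0.5334 0.3071 0.0346] F [-0.1  0.2 -0.8] gap 0.26 q [0.5  0.54 1.7  0.   0.9  2.09]
t 10.8 pos [0.5321 0.3063 0.1985] F [-0.3 -0.2 -0.4] gap 1.00 q [0.5  0.39 1.49 0.   1.26 2.09]
t 13.1 pos [ 0.4005 -0.3095  0.2799] F [ 0.   0.7 -0.3] gap 1.00 q [-0.68  0.17  1.6   0.    1.37  1.12]
```

View pics/w3c.png

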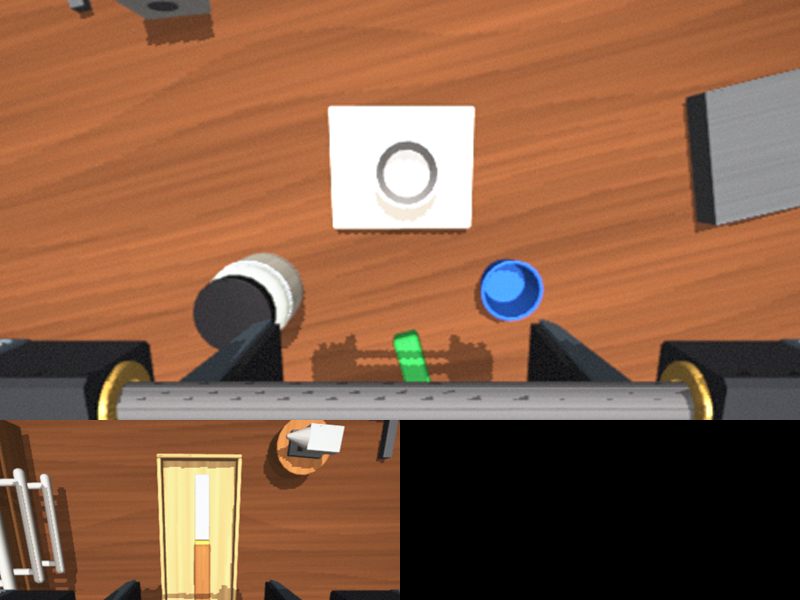

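The file lies flat in the tray. The block's top corners are at (329,107), (474,107), (472,228) and (333,228) px, with the bowl rim at (407,172). The jar is left and near.

Run:
```python
from h import *
np.set_printoptions(precision=4,suppress=True)
c=load("w3.png")
P=[atz(c,p,.024)[:2] for p in((329,107),(474,107),(472,228),(333,228))]; print(np.array(P)); C=np.mean(P,0)
ey=P[0]+P[3]-P[1]-P[2]; yaw=np.arctan2(-ey[0],ey[1]); print("C",C,"yaw",yaw,"bowl",atz(c,(407,172),.064)[:2],"jar",atz(c,(234,312),.1)[:2])
u=np.array([-np.sin(yaw),np.cos(yaw)])
claw.clamp(grip_force=10)
s=C-.105*u; r=best([*s,.1],yaw+np.pi/2)
e=C+u*((-.0245-C[1])/u[1]); print("end centre",e, kinematics.solve_ik([*(e-.0735*u),.008],r) is not None)
manip.move_ptp([*s,.12],r); manip.move_straight([*s,.009],v=.1,guard=8); info()
print("touch",manip.move_straight([*(C-.066*u),.009],v=.015,guard=2)); info()
p=state()["tool_pos"][:2]; print("dist at touch",(C-p)@u)
print("push",manip.move_straight([*(p+.12*u),.009],v=.035,guard=10)); info()
np.savez("blk.npz",C=C,u=u,r=r,p=p)
snap("top","t1.png",(200,60,456,252))
```

```text
[[ 0.5356 -0.2773]
 [ 0.508  -0.393 ]
 [ 0.4115 -0.3717]
 [ 0.4396 -0.2541]]
C [ 0.4737 -0.324 ] yaw -0.23433807951822697 bowl [ 0.4703 -0.3274] jar [ 0.4016 -0.1783]
end centre [ 0.5452 -0.0245] True
t 16.6 pos [ 0.4497 -0.4266  0.0097] F [ 0.1  0.4 -0.6] gap 0.00 q [-0.78  0.57  1.71 -0.    0.85  1.03]
touch True
t 18.7 pos [ 0.4575 -0.3915  0.0087] F [ 1.2 -1.4  1.1] gap 0.00 q [-0.73  0.55  1.76 -0.    0.83  1.08]
dist at touch 0.06937192056162249
push False
t 22.3 pos [ 0.4854 -0.2748  0.009 ] F [-0.4 -2.4 -1.7] gap 0.00 q [-0.54  0.5   1.86 -0.    0.78  1.27]
```

View pics/t1.png

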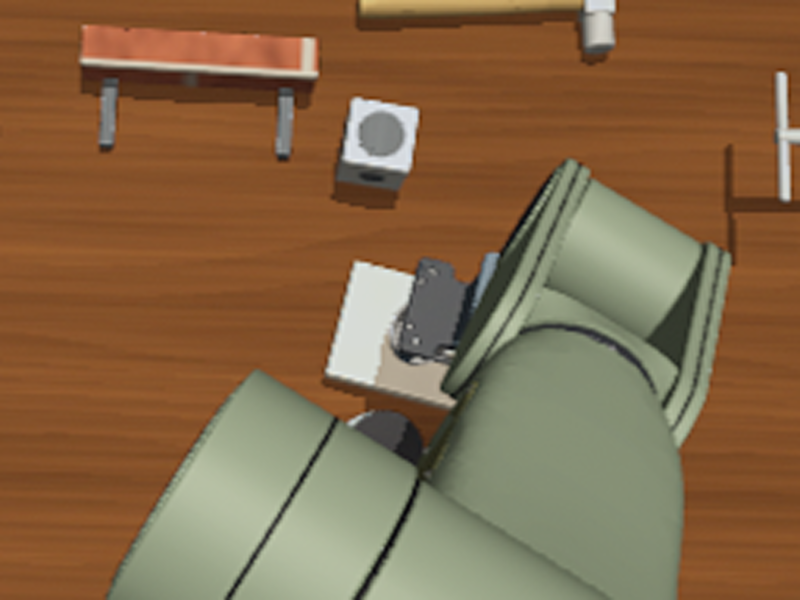

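The arm hides part of the view. The block's left edge runs (355,262)–(327,380) in the crop, clear of the cube and the jar lid at (385,440).

```bash
cat > chk.py <<'E'
from h import *
T=cam("top")
def cr(p,z): # 3.125x crop at (200,60)
    return atz(T,((p[0]+.5)/3.125-.5+200,(p[1]+.5)/3.125-.5+60),z,1.0)
E
python3 - <<'E'
from chk import *
np.set_printoptions(precision=4,suppress=True)
A,B=cr((355,262),.024)[:2],cr((327,380),.024)[:2]; d=A-B; yaw=np.arctan2(d[1],d[0]); y=np.array([-np.sin(yaw),np.cos(yaw)])
C=(A+B)/2-.06*y; print(A,B,"len",np.hypot(*d),"yaw",yaw,"C",C)
b=np.load("blk.npz"); t=state()["tool_pos"][:2]; print("pred C",t+.0694*b["u"], "to jar", np.hypot(*(B-[.4,-.1775]))-.034)
# continue
p,u,r=b["p"],b["u"],b["r"]
t=t; L=(-.0245-(t+.0694*u)[1])/u[1]; print("L",L)
print("touch",manip.move_straight([*(t+.004*u),.009],v=.01,guard=10))
print("push",manip.move_straight([*(t+L*u),.009],v=.035,guard=10)); info()
E
```

```text
[ 0.563  -0.1604] [ 0.4622 -0.1383] len 0.10314154140213157 yaw -0.21543065776502335 C [ 0.4998 -0.208 ]
pred C [ 0.5015 -0.2073] to jar 0.03955025015534927
L 0.18792592672796954
touch False
push False
t 28.3 pos [ 0.529 -0.092  0.009] F [-0.9 -3.2  2.5] gap 0.01 q [-0.19  0.48  1.91 -0.    0.75  1.61]
```

Run:
```python
from h import *
b=np.load("blk.npz"); t=state()["tool_pos"][:2]; u=b["u"]; s=t-.02*u
manip.move_straight([*s,.009],v=.06); manip.move_straight([*s,.13],v=.2)
q=[.42,-.025,.27]; manip.move_ptp(q,best(q,-.1+np.pi/2)); claw.release(); info()
snap("wrist","w4.png")
```

```text
t 33.6 pos [ 0.42  -0.025  0.27 ] F [ 0.2  0.1 -0.2] gap 1.00 q [-0.09  0.04  1.78 -0.    1.32 -1.56]
```

View pics/w4.png

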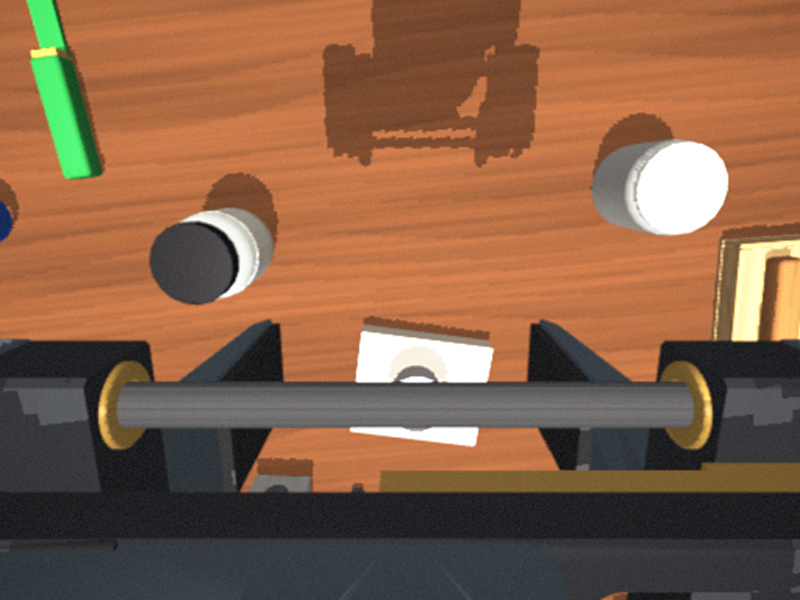

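The hand ended up half-turned, so the wrist camera looks back at the robot. The block's top corners are (363,331), (493,347), (476,446) and (350,431) px, the bowl is still central, and the jar and tin are undisturbed.

Run:
```python
from h import *
np.set_printoptions(precision=4,suppress=True)
c=load("w4.png")
P=[atz(c,p,.024)[:2] for p in((363,331),(493,347),(476,446),(350,431))]; print(np.array(P)); C=np.mean(P,0)
ey=P[1]+P[2]-P[0]-P[3]; yaw=np.arctan2(-ey[0],ey[1]); print("C",C,"yaw",yaw,"jar",atz(c,(194,262),.1)[:2],"tin",atz(c,(682,187),.085)[:2])
X=lambda a:np.array([np.cos(a),np.sin(a)])
H=np.array([.6697,-.0245]); hy=-.027
s=C-.09*X(yaw); r=best([*s,.1],yaw+np.pi/2); 
def turn(a): return (R.from_rotvec([0,0,a-yaw])*R.from_rotvec(r)).as_rotvec()
manip.move_ptp([*s,.12],r); manip.move_straight([*s,.009],v=.12,guard=8); info()
print("touch",manip.move_straight([*(C-.06*X(yaw)),.009],v=.015,guard=2)); info()
p=state()["tool_pos"][:2]; D=(C-p)@X(yaw); print("D",D)
D=min(D,.067)
C1=np.array([.596,-.0245]); 
print(manip.move_straight([*(C1-D*X(hy)),.009],v=.025,rotation=turn(hy),guard=10)); info()
snap("top","t2.png",(200,60,456,252))
```

```text
[[ 0.4837 -0.069 ]
 [ 0.5105  0.0461]
 [ 0.6087  0.0243]
 [ 0.5809 -0.0932]]
C [ 0.546  -0.0229] yaw -0.2310176517263021 jar [ 0.397  -0.1724] tin [0.3806 0.1772]
t 35.4 pos [ 0.4591 -0.0024  0.0097] F [-0.4 -0.4  0.1] gap 1.00 q [-0.03  0.38  2.09 -0.    0.66 -1.37]
touch True
t 36.7 pos [ 0.4795 -0.0074  0.0086] F [-0.5  0.7 -0.8] gap 1.00 q [-0.04  0.41  2.05  0.    0.69 -1.38]
D 0.06825370469584253
False
t 39.0 pos [ 0.529  -0.0227  0.009 ] F [-2.8 -0.5 -2.5] gap 1.00 q [-0.06  0.47  1.93 -0.    0.74 -1.61]
```

View pics/t2.png

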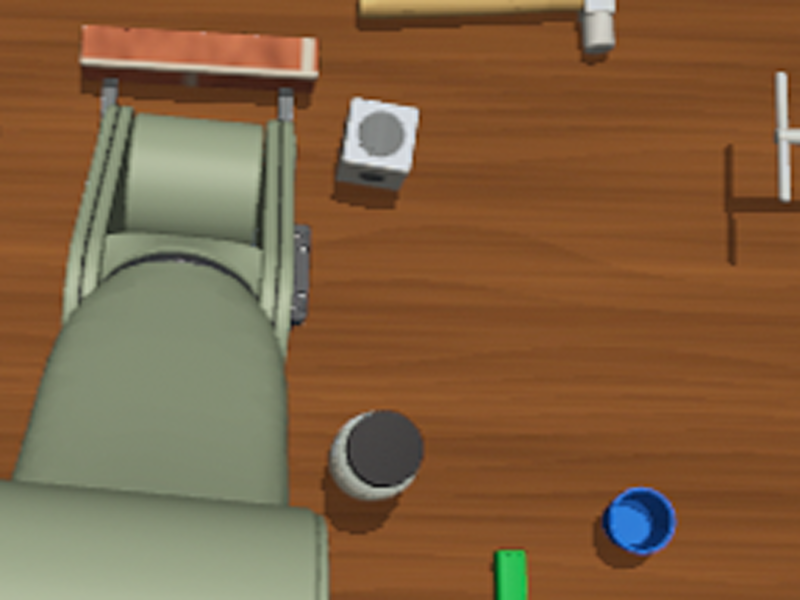

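The arm covers the block here, but the jar and cube are undisturbed. I'll use the scene camera instead.

Run:
```python
from h import *
snap("scene","s2.png",(120,170,320,320)); info()
```

```text
t 39.1 pos [ 0.529  -0.0227  0.009 ] F [-1.2  0.  -1.2] gap 1.00 q [-0.06  0.47  1.93 -0.    0.74 -1.61]
```

View pics/s2.png

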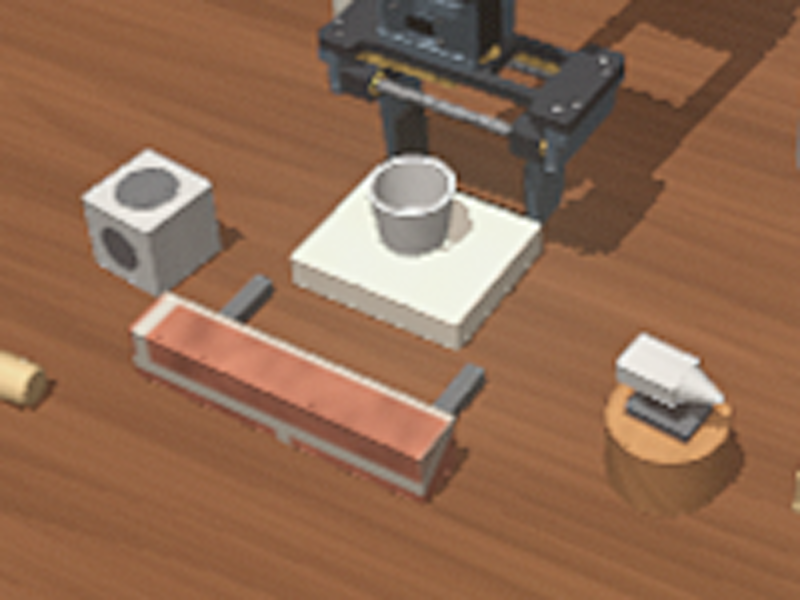

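The bowl is upright and central. The block's far top corners are (293,260) and (460,322), and its near-left corner is (542,225). The rails' near ends are at (265,281) and (478,369).

Run:
```python
from h import *
np.set_printoptions(precision=4,suppress=True)
S=cam("scene")
def f(p,z): return atz(S,((p[0]+.5)/4-.5+120,(p[1]+.5)/4-.5+170),z,1.)[:2]
A,B,D=f((293,260),.024),f((460,322),.024),f((542,225),.024)
C=(A+D)/2; d=B-A; print(A,B,D,"C",C,"yaw far",np.arctan2(-d[0],d[1]),"yaw side",np.arctan2(*(B-D)[::-1]),np.hypot(*d))
print("bottoms",f((294,284),0),f((459,346),0))
R1,R2=f((265,281),.012),f((478,369),.012); print("rails",R1,R2,"mid",(R1+R2)/2)
w1,w2=f((170,294),.04),f((455,415),.04); print("wall in top",w1,w2,np.arctan2(-(w2-w1)[0],(w2-w1)[1])) 
print("bowl",f((413,187),.064))
```

```text
[ 0.6477 -0.0803] [0.6462 0.0362] [0.5499 0.0389] C [ 0.5988 -0.0207] yaw far 0.012480754483747811 yaw side -0.028062786678535498 0.11649171751253076
bottoms [ 0.6451 -0.0839] [0.6435 0.0329]
rails [ 0.6609 -0.0931] [0.6641 0.0581] mid [ 0.6625 -0.0175]
wall in top [ 0.7183 -0.1167] [0.722  0.0779] -0.018951727179016567
bowl [ 0.5947 -0.025 ]
```

Run:
```python
from h import *
hy=-.027; x=np.array([np.cos(hy),np.sin(hy)]); yv=np.array([-x[1],x[0]])
p=state()["tool_pos"][:2]
print(manip.move_straight([*(p+.004*x),.009],v=.012,guard=10))
print(manip.move_straight([*(p+.060*x+.002*yv),.009],v=.03,guard=9)); info()
print(manip.move_straight([*(p+.084*x+.002*yv),.009],v=.009,guard=6)); info()
snap("scene","s3.png",(120,170,320,320)); info()
```

```text
False
False
t 41.6 pos [ 0.5891 -0.0223  0.009 ] F [-2.8  0.5  0.7] gap 1.00 q [-0.06  0.54  1.79  0.    0.82 -1.6 ]
True
t 43.1 pos [ 0.6009 -0.0226  0.0085] F [-0.8 -0.3  0.8] gap 1.00 q [-0.06  0.55  1.75 -0.    0.84 -1.6 ]
t 43.2 pos [ 0.6004 -0.0226  0.0082] F [ 0.2  0.3 -0.2] gap 1.00 q [-0.06  0.55  1.76 -0.    0.84 -1.6 ]
```

View pics/s3.png

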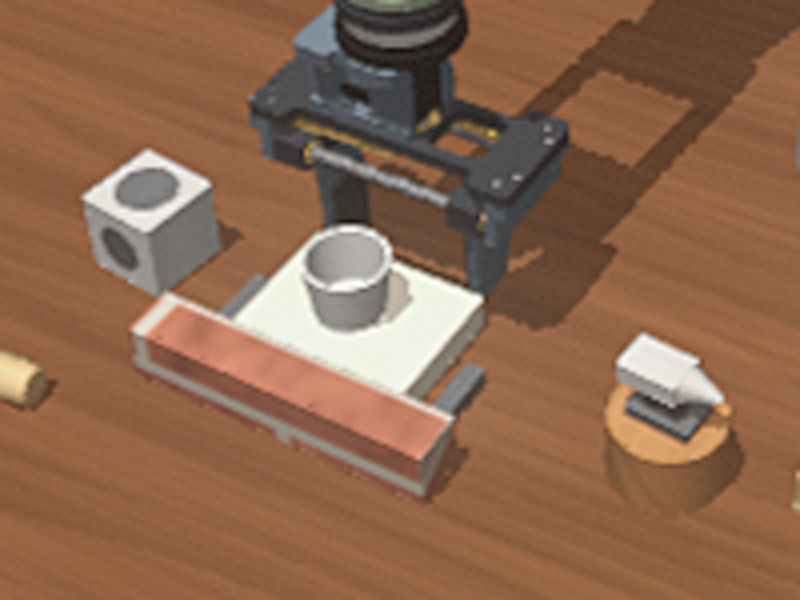

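Run:
```python
from h import *
hy=-.027; x=np.array([np.cos(hy),np.sin(hy)])
p=state()["tool_pos"][:2]
manip.move_straight([*(p-.03*x),.009],v=.06); manip.move_straight([*(p-.03*x),.2],v=.25)
q=[.58,-.03,.26]
o=[(abs(k[5]-1.4),r) for r in (rot(hy+np.pi/2),rot(hy-np.pi/2)) if (k:=kinematics.solve_ik(q,r)) is not None]
r=min(o,key=lambda t:t[0])[1]; manip.move_ptp(q,r); info()
c=snap("wrist","w5.png"); im=cv2.imread("pics/w5.png")[0:300,200:600]; cv2.imwrite("pics/w5c.png",cv2.resize(im,(800,600),interpolation=cv2.INTER_CUBIC))
```

```text
t 47.3 pos [ 0.5799 -0.03    0.2598] F [ 0.3 -0.2 -0.5] gap 1.00 q [-0.07  0.3   1.47  0.    1.37  1.53]
```

View pics/w5c.png

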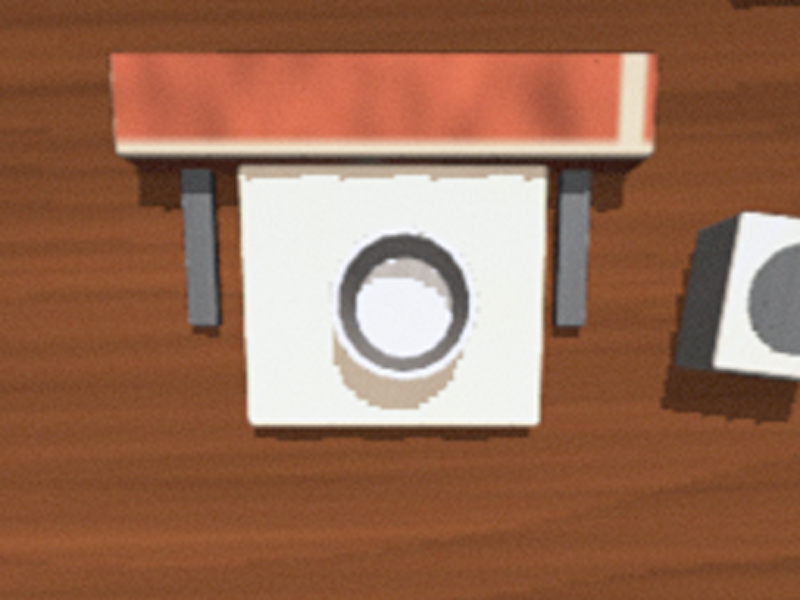

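The block sits parallel to the wall, with its far edge at row 165. The gap is about 28 px at the left rail and about 13 px at the right, and the bowl is near the middle at (404,305).

Run:
```python
from h import *
np.set_printoptions(precision=4,suppress=True)
c=load("w5.png")
f=lambda p,z: atz(c,((p[0]+.5)/2-.5+200,(p[1]+.5)/2-.5),z)[:2]
B=np.array([f(p,.024) for p in((238,166),(549,166),(540,425),(249,425))]); C=B.mean(0)
print(B,"C",C,"yaws",[np.arctan2(-d[0],d[1]) for d in (B[0]-B[1],B[3]-B[2])],[np.arctan2(d[1],d[0]) for d in (B[0]-B[3],B[1]-B[2])])
print("wall top in",f((118,155),.04),f((652,155),.04))
L=[f(p,.012) for p in((212,195),(218,324))]; Rr=[f(p,.012) for p in((560,195),(555,324))]
print("L",L,"R",Rr,"mid",(L[0]+Rr[0])/2,(L[1]+Rr[1])/2)
print("bowl",f((404,305),.064))
```

```text
[[ 0.7207  0.0329]
 [ 0.7174 -0.0873]
 [ 0.6186 -0.0844]
 [ 0.6218  0.0353]] C [ 0.6696 -0.0259] yaws [np.float64(-0.02736465770809157), np.float64(-0.0271082215841372)] [np.float64(-0.024386730437449454), np.float64(-0.029991771424341392)]
wall top in [0.7229 0.0745] [ 0.7175 -0.1233]
L [array([0.7123, 0.046 ]), array([0.6625, 0.0473])] R [array([ 0.7085, -0.0934]), array([ 0.6587, -0.0919])] mid [ 0.7104 -0.0237] [ 0.6606 -0.0223]
bowl [ 0.6656 -0.03  ]
```

The block measures within about 1 mm of the wall, 3 mm off mid-rail, and square. One more gentle press will confirm wall contact.

Run:
```python
from h import *
hy=-.027; x=np.array([np.cos(hy),np.sin(hy)]); C=np.array([.6697,-.0259])
s=C-.090*x
manip.move_straight([*s,.2],v=.25); manip.move_straight([*s,.009],v=.15,guard=8); info()
print("touch",manip.move_straight([*(C-.071*x),.009],v=.04,guard=4)); 
print("press",manip.move_straight([*(C-.058*x),.009],v=.006,guard=7)); info()
p=state()["tool_pos"][:2]; print("D",(C-p)@x)
manip.move_straight([*(p-.03*x),.009],v=.06); manip.move_straight([*(p-.03*x),.2],v=.25)
q=[.58,-.03,.26]; manip.move_ptp(q,state()["tool_rot"]); info()
snap("wrist","w6.png"); im=cv2.imread("pics/w6.png")[0:300,200:600]; im=cv2.resize(im,(400,300))
t=snap("scene","s6.png"); o=np.hstack([cv2.resize(im,(400,300)),cv2.resize(cv2.imread("pics/s6.png"),(400,300))])
cv2.imwrite("pics/fin.png",np.vstack([o,np.zeros_like(o)])); info()
```

```text
t 49.2 pos [ 0.5805 -0.0235  0.0099] F [ 1.  -0.   0.1] gap 1.00 q [-0.06  0.53  1.81 -0.    0.8   1.54]
touch False
press True
t 50.8 pos [ 0.6009 -0.024   0.0083] F [ 0.1 -0.1 -0.5] gap 1.00 q [-0.06  0.55  1.75 -0.    0.84  1.54]
D 0.0688262870571497
t 52.7 pos [ 0.5802 -0.0301  0.2594] F [0.1 0.  0.1] gap 1.00 q [-0.07  0.31  1.46 -0.    1.38  1.53]
t 52.8 pos [ 0.5788 -0.0299  0.2575] F [-0.1  0.6  0. ] gap 1.00 q [-0.07  0.31  1.47 -0.    1.38  1.53]
```

View pics/fin.png

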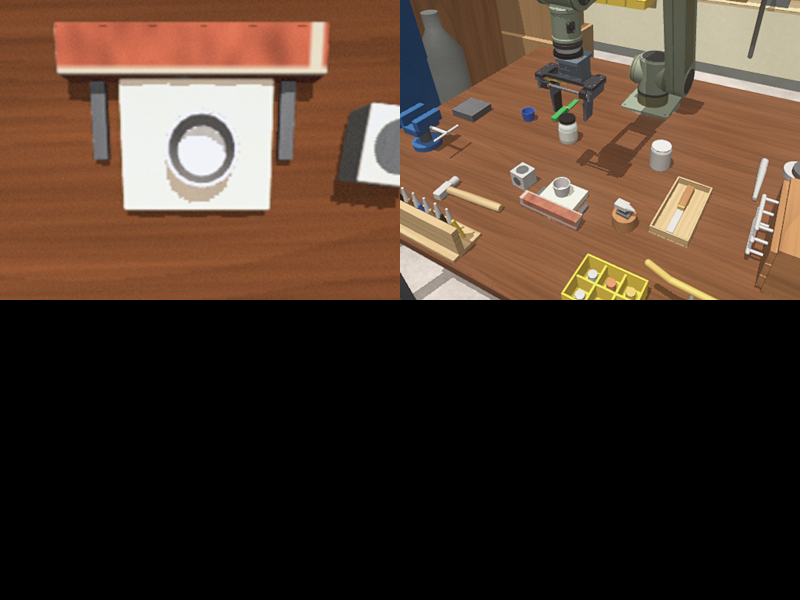

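The press stopped at the same place as before, at TCP x 0.6009, so the block is against the wall. The final picture shows it square between the rails, the bowl upright at (202,150), the file flat in the tray, and the bystanders standing.

```bash
python3 -c "
from station import *
workorder.hand_in(); print(state()['clock'])"
```

```text
the job is handed in; nothing more can be done
the job is handed in; nothing more can be done
```

The job is done and handed in at about 53 s on the robot's clock. The file lies flat in the tray, and the block sits home in the hearth with the bowl still standing on it.

- **File:** I released it from just above the tray rim, a drop of about 2 cm, because the open fingers are wider than the inside of the tray.
- **Block:** I pushed it sideways through the gap between jar and cube, then turned it and pushed it in with the open hand.
- **Forces:** The tool forces I read between moves stayed at about 3 N. The force stops on the pushes were set at 6–10 N and tripped only at the light first touches and at the two wall contacts. I did not record the peak at those contacts.

**Last checks**
- **Wall:** Both presses stopped at the same hand position, so I take the block to be against the wall. The camera measurement suggested a gap of about 1 mm, which is within its error.
- **Squareness and centring:** Block and hearth were both turned −0.027 rad, so it sits square. It is about 3 mm right of the middle between the rails, and I did not correct that.
- **Bowl:** It is upright, about 6 mm from the middle of the block.
- **Bystanders:** The jar, tin, cube and anvil were still standing in the last pictures, with no movement I could see. I re-measured only the jar and tin, mid-task; they matched their first positions within about 6 mm, which is the spread of the measurements.

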